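# Swap the cracked knob on the hall radio and hold the new one pressed

### The job

The cream volume knob on top of the hall radio is cracked: pull it straight up off its D-shaped spindle, against its snug spring grip, and set it down gently on a bare spot of the red tray. Then take the new black knob from the tray, turn it so that its flat matches the flat of the spindle, push it fully home on the spindle and keep pressing it all the way down against the spring of the power switch; the program finishes while you still hold the knob pressed down. Leave everything else where it is.

Things in the scene. Friction and masses are not known exactly. Their poses are not given: they have to be found in the camera images.
- radio: walnut table radio, 150 mm deep (x) x 220 wide (y) x 110 high, fixed, grille towards the robot. Origin: centre of its underside. On its flat top an aluminium plate, 58 mm across and 3 mm thick, surrounds the volume spindle at (-5, -45) mm. 2 mm high keys lie on the top 60 mm or more from the spindle to +y; a folded aerial, 7 mm high, along the rear edge 67 mm behind it.
- spindle_seat (a point): volume spindle: point on its axis at the top of its black collar (30 mm across, 8 mm above the radio's top while not pressed), the shoulder on which a knob's underside rests when fully home. z up; x points out of the stem's flat, and a white line on the collar lies on that side. The spindle turns stiffly with the knob (about 0.05 N m).
- spindle_tip (a point): top of the spindle's aluminium D-shaped stem, on its axis: 13 mm diameter, 13 mm long, top edge chamfered 0.6 mm, one flat 2.2 mm from the axis (towards x). A steel leaf spring stands 2 mm proud of the flat; it grips a knob's bore, and sliding a knob off or on takes about 5 to 15 N.
- spindle_press (a joint): push travel of the spindle (power switch), m: 0 at rest, grows as the knob is pressed straight down, 0.0035 fully down. Its spring needs 4 N to start and 8 N at the bottom, and lifts the spindle again when let go.
- knob_old: cracked cream knob, ribbed, 40 mm diameter, 26 mm high, 30 g; the top 11 mm is a true cylinder. At the start fully home on the spindle. Origin: centre of its underside, z up. Blind D bore from below, 15 mm deep, radius 7 mm, flat 2.7 mm from the axis, mouth chamfered 1 mm. x points to the bore's flat, as does the brown pointer line on its top and side.
- knob_new: new black knob, size and bore the same as the old one (40 mm diameter, 26 mm high, 30 g). Stands on the tray, bore down. Origin: centre of its underside, z up. x points to the bore's flat, as does the white pointer line on its top and side. Home when its origin meets spindle_seat with the x axes alike (0.5 mm of play all round; turned off by more than about 0.2 rad it jams or will not go on).
- tray: red lacquered tray, 230 mm (x) x 330 mm (y), rim 6 mm thick and 20 mm high, fixed. Origin: centre of its underside; the inner floor is 6 mm above it. Around its middle, from x = -60 to 20 mm and y = -45 to 45 mm, the floor is bare; the new knob and the bangle stand either side of that.
- bangle: stiff bangle of pearl-white beads lying flat on the tray, 71 mm outside diameter, 9 mm thick. Origin: centre of its underside. Bystander.
- comb: wooden comb lying on the tray's far part, 140 mm long (y) x 34 mm (x) x 6 mm. Origin: centre of its underside. Bystander.
- stopper: steel door stopper on the tray's far part, cylinder 44 mm diameter, 37 mm high with rubber ring. Origin: centre of its underside. Bystander.
- jug: small turquoise ceramic jug standing at the left of the console, 86 mm diameter, 118 mm high, handle to its +y. Origin: centre of its underside. Bystander.
Not all that is in view belongs to the job. Leave any purple look-alike of the knob_old alone.

How it is judged:
By the outcome, as a careful person would: the job done as asked, in the order asked, and still so for the second after the job is handed in, while the arm keeps its last pose, push and grip.
It also fails if it takes over 45 s, if anything falls off the work surface, if the arm or the gripper's body presses on something with over 40 N, if the wrist force passes 120 N, or if a joint passes its speed limit or range.

### The arm

A 6-joint arm with a two-finger parallel gripper is mounted at the origin on the work surface. World frame = base frame: x ahead of the robot, y to its left, z up, the work surface at z = 0. Lengths are in m, angles in rad, forces in N, time in s.
With the tool pointing down it reaches from about 0.325 to 0.9 m from the base axis. Payload 6.1 kg.
Tool frame: the origin (TCP) lies at the centre of the arm's flange, where the gripper is bolted on; the fingertips stand 182 mm ahead of it and the grasp point (between the pads) lies 164 mm ahead of it; z points along the fingers, y is the direction in which the jaws open and shut (so a half turn about z gives the same grasp; the last joint's range is limited). The gripper opens to 87 mm and grips with 3 to 60 N. Pads are 19 mm wide; open, the fingers measure 117 mm over their backs; the gripper's body (75 mm by 190 mm) begins 51 mm behind the grasp point.
Start: joints at [1.064, 0.22, 1.526, -0, 1.395, -0.126], TCP at [0.232, 0.58, 0.405] pointing down, gripper open.
Joint ranges: [-2.98, 2.98], [-0.91, 2.08], [0.09, 2.57], [-1.24, 4.39], [0.2, 2.65], [-2.68, 2.68]. Speed limits (rad/s): [2.57, 2.57, 3.01, 3.14, 3.14, 3.14].

### API

Orientations are given as a unit quaternion [x, y, z, w].
In Python, from cell import get_obs, capture, camera_info, job_done gives the robot as it stands.
- The arm moves only by the tool servo_tool, never from a script. Its argument "rows" is a list that holds one entry, the list of rows, each a list of 7 numbers: the turn, a rotation vector about the tool's x, y, z in degrees, then the shift along the tool's x, y, z in m, then the closure in counts, from 0 (fully open) to 255 (shut). A call has 1 to 10 rows; each row shifts and turns the commanded pose from where the row before left it, along the tool's axes as they then stand; what a row does not reach is not made up. A row lasts 1/8 s, in which the tool goes at most 62.5 mm and 10.7 degrees, less where a joint would pass 70% of its speed; a pose out of reach is approached as far as the arm can. A call is refused whole if a number of a shift passes 0.0625 or a number of a turn 10.7, either way. A call with a gripper value outside its range is refused whole. The fingers move at their own pace and stop on an object; the grip force is fixed at half the most. Time passes only in rows, so rows that do not move let the fingers close. It gives the time, the measured TCP pose, the force and the opening at its end, in the units of the state.
- get_obs(): the state, without advancing time (a new reading comes with each control period).
- capture(name): name is "side" or "top" or "wrist"; returns the picture (384x512x3 uint8, red, green, blue); there is no depth.
- camera_info(name): a dict with "K" (3x3 intrinsics, pixels), "pose" (4x4, takes a point from camera to world coordinates). Camera axes: x right, y down, z forward; pixel columns grow to the right and rows downward; lengths in m; the calibration is good to about 2 mm. A picture is of the moment at which its call begins: read the wrist's pose just before it. camera_info takes no time and is no camera call; for the wrist camera it gives the pose at the moment of the call.
- job_done(): hands the job in, once; it reports no verdict.
The state is a dict: "t": time; "qpos": joint angles; "dq": joint speeds; "joint_efforts": joint torques, N m; "tool_pos": TCP position; "tool_rot": TCP orientation; "force": force on the tool from outside, world axes, zero at the start; "torque": the same for the moment, N m; "grip_width": finger opening in m.
Only numpy, scipy, OpenCV 4.12 (cv2) and the standard library are available. Lean on these libraries where they do the work, as an engineer would, in place of code of your own. Each camera call takes 0.05 s, during which the arm holds its last target. There are 200 camera calls.

## Working session

There is one attempt and no reset: what is moved stays moved. The work goes in short steps, Python scripts to look and compute and a tool call to move; the robot and the scene stay as the last step left them, time stands still between calls to the robot, and variables do not carry over. Pictures are saved under pics/ and viewed, about 8 in all and at most 12, crops included, and the job is handed in when it is done.

Besides the shell and the picture viewer there is one more tool, called after ">>>" as name(argument=value, ...), one argument or row to a line, values as JSON. servo_tool: Moves the arm, as the interface text tells. Its arguments: {"type":"object","properties":{"rows":{"type":"array","items":{"type":"array","items":{"type":"array","items":{"type":"number"}}}}},"required":["rows"]}

```bash
mkdir -p pics; cat > h.py <<'E'
import numpy as np, cv2
from cell import *
def snap(c,fn=None):
    info=camera_info(c); im=capture(c)
    if fn: cv2.imwrite('pics/'+fn,cv2.cvtColor(im,cv2.COLOR_RGB2BGR))
    return im,np.array(info['K']),np.array(info['pose'])
def ray(K,P,u,v):
    d=P[:3,:3]@np.linalg.inv(K)@np.array([u,v,1.0]); return P[:3,3],d
def onz(K,P,u,v,z):
    o,d=ray(K,P,u,v); return o+d*(z-o[2])/d[2]
def proj(K,P,p):
    q=K@(P[:3,:3].T@(np.asarray(p)-P[:3,3])); return q[:2]/q[2]
E
python3 - <<'E'
from h import *
ims=[]
for c in('top','side','wrist'):
    im,K,P=snap(c,c+'0.png'); ims.append(im); print(c,K.round(1).tolist(),P.round(3).tolist())
o=get_obs();print(o)
E
```

```text
top [[359.1, 0.0, 258.0], [0.0, 359.1, 194.2], [0.0, 0.0, 1.0]] [[-0.002, -0.986, 0.169, 0.35], [-1.0, 0.002, 0.002, 0.078], [-0.003, -0.169, -0.986, 1.222], [0.0, 0.0, 0.0, 1.0]]
side [[375.6, 0.0, 257.0], [0.0, 375.6, 198.7], [0.0, 0.0, 1.0]] [[0.999, -0.019, 0.037, 0.487], [-0.039, -0.745, 0.666, -0.618], [0.015, -0.667, -0.745, 0.881], [0.0, 0.0, 0.0, 1.0]]
wrist [[331.9, 0.0, 248.6], [0.0, 331.9, 191.6], [0.0, 0.0, 1.0]] [[0.372, 0.887, 0.272, 0.159], [0.928, -0.355, -0.11, 0.611], [-0.001, 0.293, -0.956, 0.384], [0.0, 0.0, 0.0, 1.0]]
{'t': 0.15, 'qpos': array([ 1.06390348e+00,  2.21062922e-01,  1.52730987e+00,  2.94240037e-05,
        1.39470785e+00, -1.26099992e-01]), 'dq': array([-6.00175341e-04, -1.41082742e-03, -3.37915581e-03,  7.28339665e-04,
        1.69933757e-04,  9.96988572e-05]), 'joint_efforts': array([ 6.18667345e-04, -4.95192683e+01, -3.87881112e+01,  6.98160427e-02,
        5.30245446e-02, -9.16825365e-05]), 'tool_pos': array([0.23219002, 0.5800614 , 0.40389759]), 'tool_rot': array([ 1.89250661e-01,  9.81928528e-01, -7.02534347e-04, -2.45323403e-04]), 'force': array([-0.02467549,  0.11021262,  0.12474271]), 'torque': array([0.03226364, 0.00296538, 0.01796669]), 'grip_width': 0.08702489604848539}
```

View pics/top0.png

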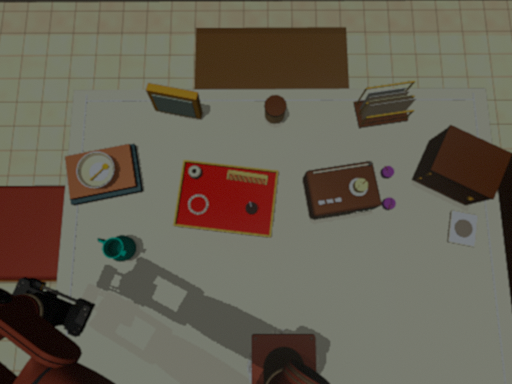

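View pics/side0.png

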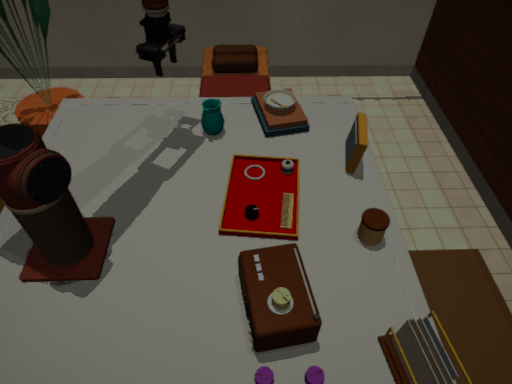

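The top view shows the radio around (342,190) with the cream knob at (359,186), the tray around (227,199) and the black knob at (251,207). The bangle is at (198,204), and the purple decoys are at (388,172) and (389,203). The side view agrees, with the cream knob at (281,298) and the black knob at (252,212).

```bash
python3 - <<'E'
from h import *
def blob(m,c):
    n,l,s,ce=cv2.connectedComponentsWithStats(m.astype(np.uint8))
    return [(s[i,4],ce[i].round(1).tolist()) for i in range(1,n) if s[i,4]>25 and np.hypot(*(ce[i]-c))<40]
rays={}
for c,ko,kn in(('top',(359,186),(251,207)),('side',(281,298),(252,212))):
    im=cv2.cvtColor(cv2.imread('pics/'+c+'0.png'),cv2.COLOR_BGR2RGB).astype(int); i=camera_info(c);K,P=map(np.array,(i['K'],i['pose']))
    r,g,b=im[...,0],im[...,1],im[...,2]
    print(c,'cream',[(n,x,onz(K,P,*x,.140).round(4)) for n,x in blob((r>110)&(r-b>20)&(g>90),ko)])
    print(c,'black',[(n,x,onz(K,P,*x,.022).round(4)) for n,x in blob((im.max(2)<75)&(r-g<35),kn)])
    red=((r>110)&(g<50)).astype(np.uint8)
    cs=max(cv2.findContours(red[100:300],0,2)[0] if c=='side' else cv2.findContours(red[100:260,120:320],0,2)[0],key=cv2.contourArea)
    off=(0,100) if c=='side' else (120,100)
    q=cv2.boxPoints(cv2.minAreaRect(cs)) if c=='top' else cv2.approxPolyDP(cv2.convexHull(cs),6,True)[:,0]
    w=np.array([onz(K,P,u+off[0],v+off[1],.006) for u,v in q]); print('tray',w.round(3).tolist(),w.mean(0).round(3))
b=[]
for c,(x,y,w,h) in(('top',(300,150,100,80)),('side',(225,230,100,125))):
    i=cv2.imread('pics/'+c+'0.png')[y:y+h,x:x+w]; b.append(cv2.resize(i,(400,h*400//w),interpolation=cv2.INTER_CUBIC))
H=500;b=[cv2.copyMakeBorder(k,0,H-k.shape[0],0,0,0) for k in b];cv2.imwrite('pics/crop.png',np.hstack(b))
E
```

```text
top cream [(np.int32(94), [360.9, 184.3], array([ 0.5661, -0.236 ,  0.14  ]))]
top black [(np.int32(100), [251.1, 207.8], array([0.5099, 0.1034, 0.022 ]))]
tray [[0.46, 0.355, 0.006], [0.672, 0.338, 0.006], [0.633, 0.02, 0.006], [0.423, 0.046, 0.006]] [0.547 0.19  0.006]
side cream [(np.int32(187), [280.7, 295.2], array([ 0.5646, -0.2353,  0.14  ]))]
side black [(np.int32(157), [251.2, 212.1], array([0.511 , 0.0977, 0.022 ])), (np.int32(96), [257.2, 237.1], array([0.5252, 0.0058, 0.022 ]))]
tray [[0.462, 0.346, 0.006], [0.667, 0.321, 0.006], [0.633, 0.029, 0.006], [0.424, 0.053, 0.006]] [0.547 0.187 0.006]
```

>>> servo_tool(
  rows=[
    [[0, 0, 0, -0.0383, -0.0396, 0, 0], [0, 0, 0, -0.0383, -0.0396, 0, 0], [0, 0, 0, -0.0383, -0.0396, 0, 0], [0, 0, 0, -0.0383, -0.0396, 0, 0], [0, 0, 0, -0.0383, -0.0396, 0, 0], [0, 0, 0, -0.0383, -0.0396, 0, 0], [0, 0, 0, -0.0383, -0.0396, 0, 0], [0, 0, 0, -0.0383, -0.0396, 0, 0], [0, 0, 0, -0.0383, -0.0396, 0, 0], [0, 0, 0, -0.0383, -0.0396, 0, 0]],
  ],
)

```text
t: 1.4
tool_pos: [0.4409, 0.0685, 0.4048]
tool_rot: [0.189, 0.982, 0.0, 0.0]
force: [1.2, -0.1, 0.0]
grip_width: 0.0869
```

>>> servo_tool(
  rows=[
    [[0, 0, 0, -0.0383, -0.0396, 0, 90], [0, 0, 0, -0.0383, -0.0396, 0, 90], [0, 0, 0, -0.0383, -0.0396, 0, 90], [0, 0, 0, -0.0383, -0.0396, 0, 90], [0, 0, 0, -0.0383, -0.0396, 0, 90], [0, 0, 0, -0.0383, -0.0396, 0, 90], [0, 0, 0, 0, 0, 0, 90], [0, 0, 0, 0, 0, 0, 90]],
  ],
)

```text
t: 2.4
tool_pos: [0.5654, -0.2355, 0.404]
tool_rot: [0.19, 0.982, 0.0, -0.001]
force: [0.3, 0.4, -0.2]
grip_width: 0.0564
```

```bash
python3 - <<'E'
from h import *
o=get_obs();print(o['t'],o['tool_pos'],o['tool_rot'],o['qpos'],o['grip_width'],o['force'])
im,K,P=snap('wrist','w1.png')
print(proj(K,P,(.565,-.236,.144)))
cv2.imwrite('pics/w1b.png',cv2.resize(cv2.imread('pics/w1.png'),(800,600),interpolation=cv2.INTER_CUBIC))
E
```

```text
2.4 [ 0.56542881 -0.23551611  0.40397748] [ 1.89528514e-01  9.81874777e-01  4.89238095e-04 -7.90595932e-04] [-5.23457263e-01  1.92076179e-01  1.56076726e+00  4.14994702e-04
  1.39056331e+00 -1.71296432e+00] 0.05643864022786435 [ 0.2593337   0.44881387 -0.21766567]
[245.67847271 199.42921984]
```

View pics/w1b.png

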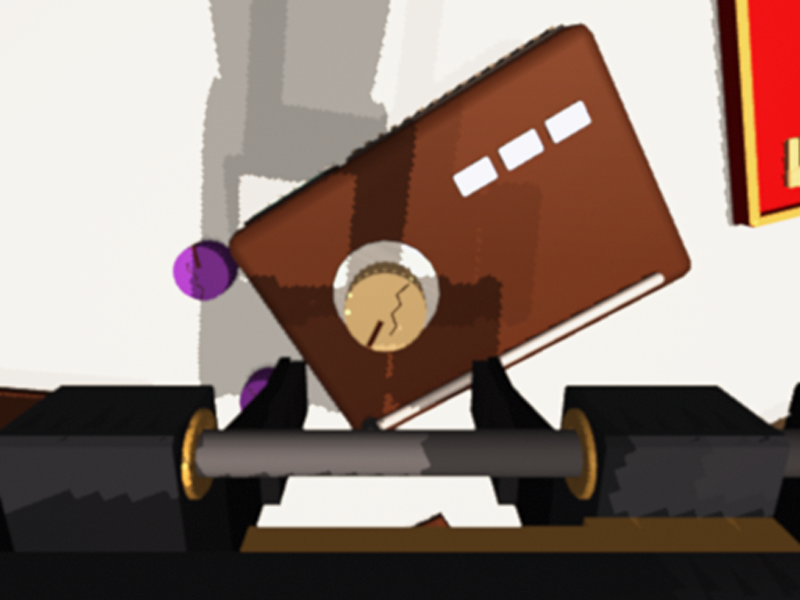

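The wrist view, enlarged 1.56x, shows the cream knob's top centred near (386,313). Its pointer runs towards (371,347), lower left. The aerial lies lower right and the keys upper right, so the jaw sides are clear.

```bash
cat >> h.py <<'E'
def knobtop(im,K,P,z,guess,mask,maxr=40):
    "fit circle to mask blob near guess; -> centre world, radius"
    n,l,s,c=cv2.connectedComponentsWithStats(mask.astype(np.uint8)); u,v=map(int,np.round(guess))
    i=np.bincount(l[v-8:v+9,u-8:u+9][mask[v-8:v+9,u-8:u+9]]).argmax()
    ct=max(cv2.findContours((l==i).astype(np.uint8),0,2)[0],key=cv2.contourArea)[:,0]
    W=np.array([onz(K,P,a,b,z)[:2] for a,b in cv2.convexHull(ct)[:,0]])
    (x,y),r=cv2.minEnclosingCircle(W.astype(np.float32)); return ct,W,(x,y),r
E
python3 - <<'E'
from h import *
im=cv2.cvtColor(cv2.imread('pics/w1.png'),cv2.COLOR_BGR2RGB)
i=camera_info('wrist');K,P=map(np.array,(i['K'],i['pose']))
hsv=cv2.cvtColor(im,cv2.COLOR_RGB2HSV); 
sub=im[185:228,216:278].astype(int)
m=np.zeros(im.shape[:2],bool); m[170:235,210:285]=((im[170:235,210:285,0]>150)&(im[170:235,210:285,0].astype(int)-im[170:235,210:285,2]>60))
ct,W,c,r=knobtop(im,K,P,.144,(247,200),m); print('top',c,r,len(ct),ct.min(0),ct.max(0))
# pointer: dark brown px within knob disc
dk=[]
for v in range(180,228):
  for u in range(216,278):
    w=onz(K,P,u,v,.144)[:2]-np.array(c)
    if np.hypot(*w)<.0185 and im[v,u].max()<120: dk.append((*w,u,v))
dk=np.array(dk);print(len(dk)); print(dk[:,:2].round(4).tolist()); print(dk[:,2:].astype(int).tolist())
# radio edge direction from aerial endpoints
a=onz(K,P,380/1.5625,425/1.5625,.117);b=onz(K,P,660/1.5625,278/1.5625,.117);d=b-a;print('radio yaw',np.arctan2(-d[0],d[1]),a,b)
E
```

```text
top (0.5653728246688843, -0.23440136015415192) 0.021165471524000168 101 [220 175] [272 224]
48
[[0.0037, -0.0057], [0.004, -0.005], [0.0043, -0.0043], [0.0042, -0.0068], [0.0045, -0.006], [0.0048, -0.0053], [0.0051, -0.0046], [0.005, -0.0071], [0.0053, -0.0063], [0.0055, -0.0056], [0.0054, -0.0081], [0.0057, -0.0074], [0.006, -0.0067], [0.0063, -0.0059], [0.0062, -0.0084], [0.0065, -0.0077], [0.0068, -0.007], [0.0067, -0.0094], [0.007, -0.0087], [0.0072, -0.008], [0.0075, -0.0073], [0.0074, -0.0097], [0.0077, -0.009], [0.008, -0.0083], [0.0079, -0.0108], [0.0082, -0.01], [0.0085, -0.0093], [0.0088, -0.0086], [0.0087, -0.0111], [0.009, -0.0104], [0.0092, -0.0096], [0.0091, -0.0121], [0.0094, -0.0114], [0.0097, -0.0107], [0.01, -0.01], [0.0099, -0.0124], [0.0102, -0.0117], [0.0105, -0.011], [0.0104, -0.0135], [0.0107, -0.0127], [0.011, -0.012], [0.0113, -0.0113], [0.0112, -0.0138], [0.0115, -0.0131], [0.0117, -0.0123], [0.0119, -0.0141], [0.0122, -0.0134], [0.0125, -0.0127]]
[[242, 206], [243, 206], [244, 206], [241, 207], [242, 207], [243, 207], [244, 207], [241, 208], [242, 208], [243, 208], [240, 209], [241, 209], [242, 209], [243, 209], [240, 210], [241, 210], [242, 210], [239, 211], [240, 211], [241, 211], [242, 211], [239, 212], [240, 212], [241, 212], [238, 213], [239, 213], [240, 213], [241, 213], [238, 214], [239, 214], [240, 214], [237, 215], [238, 215], [239, 215], [240, 215], [237, 216], [238, 216], [239, 216], [236, 217], [237, 217], [238, 217], [239, 217], [236, 218], [237, 218], [238, 218], [236, 219], [237, 219], [238, 219]]
radio yaw 0.15268480694474718 [ 0.63719749 -0.2671739   0.117     ] [ 0.61074896 -0.09529906  0.117     ]
```

The cream knob is centred at (0.5654, -0.2347) with its pointer at about -0.80 rad. I'll descend, grip its top cylinder and pull straight up.

>>> servo_tool(
  rows=[
    [[0, 0, 0, 0, 0.0005, 0.03, 90], [0, 0, 0, 0, 0, 0.03, 90], [0, 0, 0, 0, 0, 0.025, 90], [0, 0, 0, 0, 0, 0.015, 90], [0, 0, 0, 0, 0, 0.002, 90], [0, 0, 0, 0, 0, 0, 200], [0, 0, 0, 0, 0, 0, 200], [0, 0, 0, 0, 0, 0, 200], [0, 0, 0, 0, 0, 0, 200]],
  ],
)

```text
t: 3.58
tool_pos: [0.566, -0.2365, 0.3044]
tool_rot: [0.189, 0.982, -0.001, 0.001]
force: [-3.3, -5.0, 3.7]
grip_width: 0.0393
```

```bash
python3 - <<'E'
from h import *
o=get_obs();print(o['t'],o['tool_pos'],o['tool_rot'],o['grip_width'],o['force'])
snap('wrist','grip_old.png')
E
```

```text
3.575 [ 0.56603266 -0.23654713  0.30441072] [ 0.18943076  0.98189245 -0.00145213  0.00105059] 0.03928501143407183 [-3.30730993 -4.97648844  3.68444845]
```

View pics/grip_old.png

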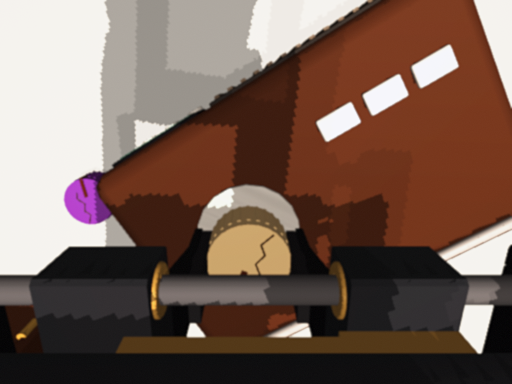

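The grip view shows the cream knob between the pads, with its face edge at y≈223 and x from 207 to 291. The opening is 39.3 mm. Now I'll pull it up.

>>> servo_tool(
  rows=[
    [[0, 0, 0, 0, -0.0012, -0.003, 200], [0, 0, 0, 0, 0, -0.004, 200], [0, 0, 0, 0, 0, -0.005, 200], [0, 0, 0, 0, 0, -0.005, 200], [0, 0, 0, 0, 0, -0.005, 200], [0, 0, 0, 0, 0, -0.006, 200], [0, 0, 0, 0, 0, -0.02, 200], [0, 0, 0, 0, 0, -0.04, 200], [0, 0, 0, 0, 0, -0.05, 200], [0, 0, 0, 0, 0, 0, 200]],
  ],
)

```text
t: 4.88
tool_pos: [0.5664, -0.2368, 0.4483]
tool_rot: [0.189, 0.982, -0.002, 0.005]
force: [0.5, 0.6, 0.3]
grip_width: 0.039
```

```bash
python3 - <<'E'
from h import *
o=get_obs();print(o['t'],o['tool_pos'],o['tool_rot'],o['grip_width'],o['force'])
im,K,P=snap('wrist','off.png')
cv2.imwrite('pics/offb.png',cv2.resize(cv2.imread('pics/off.png'),(800,600),interpolation=cv2.INTER_CUBIC))
print(proj(K,P,(.566,-.2365,.118)),proj(K,P,(.566,-.2365,.131)))
E
```

```text
4.875 [ 0.56636883 -0.23682787  0.44832813] [ 0.18919098  0.98192373 -0.00183188  0.00540419] 0.039020278148227686 [0.45235618 0.58837757 0.29417613]
[247.75367727 171.94914448] [247.71048092 175.43989123]
```

View pics/offb.png

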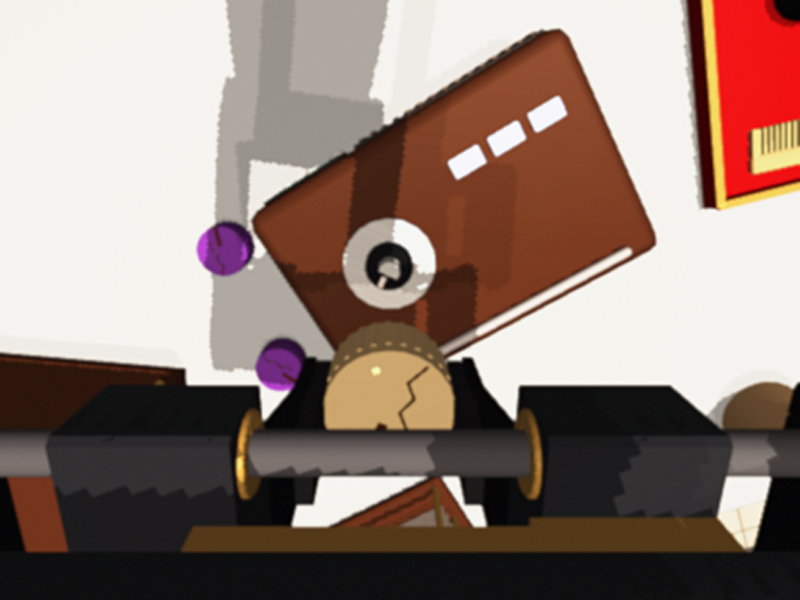

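The knob is off. The bare spindle shows near (388,266) in the enlarged picture, with the white collar line at about (382,282). I'll measure both.

```bash
python3 - <<'E'
from h import *
im=cv2.cvtColor(cv2.imread('pics/off.png'),cv2.COLOR_BGR2RGB)
i=camera_info('wrist');K,P=map(np.array,(i['K'],i['pose']))
x0,y0,x1,y1=215,135,283,202
s=im[y0:y1,x0:x1].astype(int); sat=s.max(2)-s.min(2)
pl=(sat<40)&(s.max(2)>80)
f=cv2.morphologyEx(pl.astype(np.uint8),cv2.MORPH_OPEN,np.ones((3,3)))
ct=max(cv2.findContours(f,0,2)[0],key=cv2.contourArea)[:,0]; e=cv2.fitEllipse(cv2.convexHull(ct)); print('plate',e,onz(K,P,e[0][0]+x0,e[0][1]+y0,.113))
g=s.max(2); 
for r in range(155-y0,192-y0): print(r+y0,' '.join('%3d'%v for v in g[r,18:50]))
print('cols',x0+18)
E
```

```text
plate ((33.65956497192383, 33.338871002197266), (58.98933410644531, 60.09557342529297), 97.63407897949219) [ 0.5615679 -0.233487   0.113    ]
155 181 182 181 181 182 183 183 181 173 159 133 112  96  74  58  55  60  80 108 136 174 207 228 243 249 248 247 247 246 246 246 246
156 182 182 181 181 182 181 174 158 133 103  70  47  33  24  18  18  20  26  37  50  78 112 146 196 239 247 248 248 247 246 246 246
157 182 183 182 183 180 164 135 102  70  42  25  16  14  14  14  13  12  15  20  23  29  39  60 106 167 217 243 248 248 247 246 246
158 182 182 183 182 166 129  80  44  24  14  13  13  15  15  15  15  15  18  23  25  26  24  26  39  77 134 197 241 248 248 247 246
159 180 182 182 168 132  81  37  15  14  15  14  16  16  15  15  15  13  16  22  27  29  29  24  24  30  57 118 192 241 248 247 246
160 181 182 173 144  90  40  17  12  16  15  15  16  16  17  15  14  14  17  20  26  28  28  27  29  23  26  52 117 200 244 248 247
161 183 179 158 107  52  20  13  13  15  17  14  16  14  14  13  15  16  20  25  26  28  29  27  28  27  25  25  59 149 234 249 248
162 182 169 130  72  27  12  14  1
[... 3234 characters left out ...]
197 184 182 183 184 188 190 185
187 210 210 210 209 207 207 206 206 206 208 210 210 209 209 210 211 210 210 210 209 210 212 212 212 205 196 194 199 202 203 200 191
188 207 208 209 210 210 209 209 208 207 207 207 208 209 210 210 210 210 210 210 209 209 210 210 210 209 205 206 211 212 212 209 205
189 208 206 207 208 209 209 210 210 209 207 206 206 207 207 207 208 208 208 209 208 208 209 209 210 210 210 211 212 212 213 213 212
190 210 208 207 207 207 207 208 210 210 210 209 208 207 206 207 206 207 207 208 208 208 208 208 208 208 208 209 211 211 212 213 214
191 202 209 210 209 207 206 207 208 208 209 210 210 209 208 207 206 205 206 206 207 208 207 208 209 210 209 209 209 211 211 212 210
cols 233
```

```bash
python3 - <<'E'
from h import *
i=camera_info('wrist');K,P=map(np.array,(i['K'],i['pose']))
c=onz(K,P,249.1,170.2,.118)
im=cv2.cvtColor(cv2.imread('pics/off.png'),cv2.COLOR_BGR2GRAY).astype(float)
pts=[]
for v in range(178,183):
    w=np.clip(im[v,240:249]-60,0,None); pts.append(((w*np.arange(240,249)).sum()/w.sum(),v))
W=np.array([onz(K,P,*p,.118) for p in pts]); d=W-c
print(c,[(round(np.arctan2(q[1],q[0]),3),round(np.hypot(q[0],q[1]),4)) for q in d]); e=W[-1]-W[0]; print('slope',np.arctan2(e[1],e[0]))
# new knob candidates: bare spot centre in world, tray
cy=np.array([.547,.189]);yaw=-.12;R=np.array([[np.cos(yaw),-np.sin(yaw)],[np.sin(yaw),np.cos(yaw)]])
for p in((-.02,0),(-.035,-.01),(0,0.01)): print(p,cy+R@np.array(p))
print('knob new in tray',R.T@(np.array([.511,.1005])-cy))
t,s=[snap(n)[0] for n in('top','side')]
E
```

```text
[ 0.56229542 -0.23332916  0.118     ] [(np.float64(-0.871), np.float64(0.0087)), (np.float64(-0.849), np.float64(0.0097)), (np.float64(-0.845), np.float64(0.0108)), (np.float64(-0.841), np.float64(0.0119)), (np.float64(-0.847), np.float64(0.013))]
slope -0.7972979409387074
(-0.02, 0) [0.52714383 0.19139424]
(-0.035, -0.01) [0.51105458 0.18326184]
(0, 0.01) [0.54819712 0.19892809]
knob new in tray [-0.02514658 -0.0921732 ]
```

>>> servo_tool(
  rows=[
    [[0, 0, 0, 0.0245, 0.0478, 0, 200], [0, 0, 0, 0.0245, 0.0478, 0, 200], [0, 0, 0, 0.0245, 0.0478, 0, 200], [0, 0, 0, 0.0245, 0.0478, 0, 200], [0, 0, 0, 0.0245, 0.0478, 0, 200], [0, 0, 0, 0.0245, 0.0478, 0, 200], [0, 0, 0, 0.0245, 0.0478, 0, 200], [0, 0, 0, 0.0245, 0.0478, 0, 200], [0, 0, 0, 0, 0, 0, 200], [0, 0, 0, 0, 0, 0, 200]],
  ],
)

```text
t: 6.28
tool_pos: [0.5253, 0.1913, 0.4394]
tool_rot: [0.189, 0.982, -0.001, -0.001]
force: [0.1, -1.0, 0.0]
grip_width: 0.0391
```

```bash
python3 - <<'E'
from h import *
o=get_obs();print(o['t'],o['tool_pos'],o['tool_rot'],o['grip_width'],o['force'],o['qpos'])
im,K,P=snap('wrist','tray1.png')
print(proj(K,P,(.511,.1005,.032)))
E
```

```text
6.275 [0.52532907 0.1913261  0.43936583] [ 1.88834538e-01  9.82008003e-01 -7.85565956e-04 -1.08739619e-03] 0.03909459812783062 [ 0.05004446 -0.97944937  0.02453671] [ 2.08391987e-01  4.27114465e-02  1.65722518e+00 -6.09343197e-04
  1.44427001e+00 -9.82375918e-01]
[173.59725734 177.26276385]
```

View pics/tray1.png

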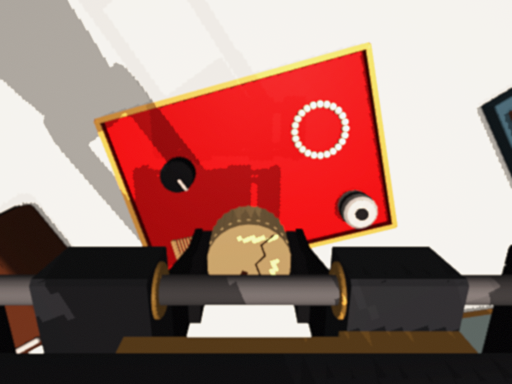

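The tray view shows the new knob at (178,174) with its pointer towards (187,190). The bangle is at (321,129) and the floor under the held knob is bare. I'll lower the old knob there.

>>> servo_tool(
  rows=[
    [[0, 0, 0, 0, 0, 0.05, 200], [0, 0, 0, 0, 0, 0.05, 200], [0, 0, 0, 0, 0, 0.05, 200], [0, 0, 0, 0, 0, 0.045, 200], [0, 0, 0, 0, 0, 0.03, 200], [0, 0, 0, 0, 0, 0.012, 200], [0, 0, 0, 0, 0, 0, 200], [0, 0, 0, 0, 0, 0, 200], [0, 0, 0, 0, 0, 0.003, 200], [0, 0, 0, 0, 0, 0, 200]],
  ],
)

```text
t: 7.58
tool_pos: [0.5258, 0.1916, 0.2014]
tool_rot: [0.189, 0.982, 0.0, 0.0]
force: [-0.1, -1.1, -0.6]
grip_width: 0.0393
```

>>> servo_tool(
  rows=[
    [[0, 0, 0, 0, 0, 0.002, 200], [0, 0, 0, 0, 0, 0, 200]],
  ],
)

```text
t: 7.82
tool_pos: [0.5255, 0.1915, 0.1986]
tool_rot: [0.189, 0.982, -0.0, -0.0]
force: [-0.5, 0.4, -0.4]
grip_width: 0.0393
```

>>> servo_tool(
  rows=[
    [[0, 0, 0, 0, 0, 0.002, 200], [0, 0, 0, 0, 0, 0, 200]],
  ],
)

```text
t: 8.07
tool_pos: [0.5255, 0.1914, 0.1965]
tool_rot: [0.189, 0.982, -0.0, -0.0]
force: [0.0, 0.6, 0.2]
grip_width: 0.0386
```

>>> servo_tool(
  rows=[
    [[0, 0, 0, 0, 0, 0.002, 200], [0, 0, 0, 0, 0, 0, 200]],
  ],
)

```text
t: 8.32
tool_pos: [0.5255, 0.1914, 0.1945]
tool_rot: [0.189, 0.982, -0.0, -0.0]
force: [-0.1, 0.6, -0.6]
grip_width: 0.0387
```

>>> servo_tool(
  rows=[
    [[0, 0, 0, 0, 0, 0.0015, 200], [0, 0, 0, 0, 0, 0, 200]],
  ],
)

```text
t: 8.57
tool_pos: [0.5255, 0.1914, 0.1931]
tool_rot: [0.189, 0.982, -0.0, -0.0]
force: [-0.1, 0.6, -0.4]
grip_width: 0.0388
```

>>> servo_tool(
  rows=[
    [[0, 0, 0, 0, 0, 0.001, 200], [0, 0, 0, 0, 0, 0, 200]],
  ],
)

```text
t: 8.82
tool_pos: [0.5257, 0.1915, 0.1925]
tool_rot: [0.189, 0.982, 0.0, 0.0]
force: [-1.4, -0.2, 2.8]
grip_width: 0.0389
```

>>> servo_tool(
  rows=[
    [[0, 0, 0, 0, 0, 0.001, 200], [0, 0, 0, 0, 0, 0, 200]],
  ],
)

```text
t: 9.07
tool_pos: [0.5258, 0.1915, 0.1924]
tool_rot: [0.189, 0.982, -0.0, 0.0]
force: [-4.5, -1.3, 10.7]
grip_width: 0.0391
```

>>> servo_tool(
  rows=[
    [[0, 0, 0, 0, 0, 0.001, 200], [0, 0, 0, 0, 0, 0, 200]],
  ],
)

```text
t: 9.32
tool_pos: [0.5259, 0.1915, 0.1923]
tool_rot: [0.189, 0.982, -0.0, -0.0]
force: [-8.1, -2.9, 18.3]
grip_width: 0.0391
```

Contact came at TCP z 0.1925, so I'll unload, release and rise. Then I'll move over the new knob and turn 62°.

>>> servo_tool(
  rows=[
    [[0, 0, 0, 0, 0, -0.0025, 200], [0, 0, 0, 0, 0, 0, 90], [0, 0, 0, 0, 0, 0, 90], [0, 0, 0, 0, 0, 0, 90], [0, 0, 0, 0, 0, -0.01, 90], [0, 0, 0, 0, 0, -0.03, 90], [0, 0, 0, 0, 0, -0.06, 90], [0, 0, 0, -0.01, -0.045, 0, 90], [0, 0, 0, -0.0103, -0.0448, 0, 90]],
  ],
)

```text
t: 10.45
tool_pos: [0.5113, 0.1, 0.2948]
tool_rot: [0.188, 0.982, 0.0, 0.002]
force: [-0.2, -0.9, -0.8]
grip_width: 0.0565
```

>>> servo_tool(
  rows=[
    [[0, 0, -10.33, 0, 0, 0, 90], [0, 0, -10.33, 0, 0, 0, 90], [0, 0, -10.33, 0, 0, 0, 90], [0, 0, -10.33, 0, 0, 0, 90], [0, 0, -10.33, 0, 0, 0, 90], [0, 0, -10.35, 0, 0, 0, 90], [0, 0, 0, 0, 0, 0, 90], [0, 0, 0, 0, 0, 0, 90], [0, 0, 0, 0, 0, 0, 90]],
  ],
)

```text
t: 11.58
tool_pos: [0.5111, 0.1005, 0.2929]
tool_rot: [-0.343, 0.939, -0.0, 0.0]
force: [1.2, -0.1, 0.3]
grip_width: 0.0564
```

```bash
python3 - <<'E'
from h import *
o=get_obs();print(o['t'],o['tool_pos'],o['tool_rot'],o['grip_width'],o['force'],o['qpos'])
im,K,P=snap('wrist','new1.png')
print(proj(K,P,(.511,.1005,.032)))
E
```

```text
11.575 [0.51109886 0.10054525 0.29287716] [-3.42581905e-01  9.39487963e-01 -2.61903085e-05  7.24798676e-05] 0.05635536076584081 [ 1.16328804 -0.06467095  0.29386896] [ 4.27724412e-02  8.35441669e-02  1.90047428e+00 -6.70627555e-06
  1.15742019e+00 -2.22734865e+00]
[249.12445907 197.72295922]
```

View pics/new1.png

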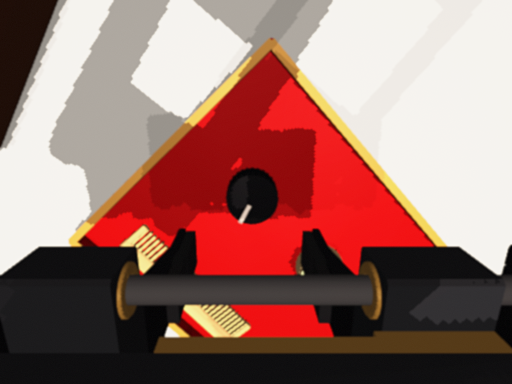

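The new knob is centred at about (252,196) with its pointer from (249,206) to (241,222), nearly the same view as the old knob had. I'll measure the remaining offset and angle against that reference view.

```bash
python3 - <<'E'
from h import *
i=camera_info('wrist');K,P=map(np.array,(i['K'],i['pose']))
for fn,f,win in(('w1',lambda a:(a[...,0]>150)&(a[...,0]-a[...,2]>60),(175,226,212,282)),('new1',lambda a:(a.max(2)<70)|(a.min(2)>90)|((a[...,0]<110)&(a[...,1]>35)),(160,228,215,285))):
    a=cv2.cvtColor(cv2.imread(f'pics/{fn}.png'),cv2.COLOR_BGR2RGB).astype(int); y0,y1,x0,x1=win; m=f(a[y0:y1,x0:x1]).astype(np.uint8)
    ct=max(cv2.findContours(m,0,2)[0],key=cv2.contourArea)[:,0]+[x0,y0]; h=cv2.convexHull(ct)[:,0]
    print(fn,h.min(0),h.max(0))
    s=a[y0:y1,x0:x1].max(2) if fn=='w1' else a[y0:y1,x0:x1].min(2)
    ym,xm=np.mgrid[y0:y1,x0:x1]; mid=(h.min(0)+h.max(0))/2
    sel=((s<120) if fn=='w1' else (s>90))&(np.abs(xm-mid[0])<20)&(ym>200)&(ym<221)
    p=np.c_[xm[sel],ym[sel]].astype(float); d=cv2.fitLine(p.astype(np.float32),2,0,.01,.01).ravel(); print('line',d, p.shape, p.mean(0),'x at y=200:',d[2]+d[0]/d[1]*(200-d[3]))
    z=.032;q=[onz(K,P,*(d[2:]+t*d[:2]*np.sign(d[1])),z) for t in(-6,6)];e=q[1]-q[0];print('angle in tool-frame via new pose',np.arctan2(e[1],e[0]))
    for v in (190,200,205): 
        r=np.where((h[:,1]>0))[0]; row=np.where(m[v-y0])[0]+x0; print(v,row.min(),row.max())
    print('side/bottom',[np.where(m[:,c-x0])[0].max()+y0 for c in range(244,256,2)])
E
```

```text
w1 [220 175] [272 224]
line [ 9.9942178e-01 -3.4002367e-02  2.4031885e+02  2.1452174e+02] (69, 2) [240.31884058 214.52173913] x at y=200: 667.1523
angle in tool-frame via new pose -0.8350642068163221
190 222 270
200 220 272
205 221 271
side/bottom [np.int64(224), np.int64(224), np.int64(224), np.int64(224), np.int64(224), np.int64(223)]
new1 [226 168] [277 223]
line [  0.5082747  -0.861195  244.68236   212.84706  ] (85, 2) [244.68235294 212.84705882] x at y=200: 252.26465
angle in tool-frame via new pose 0.19175168999303266
190 227 276
200 227 277
205 228 276
side/bottom [np.int64(221), np.int64(222), np.int64(222), np.int64(223), np.int64(223), np.int64(222)]
```

Matched to the old knob's view, the tool should turn back 4.5° and shift about (0.8, 3.7) mm before gripping.

>>> servo_tool(
  rows=[
    [[0, 0, 4.5, 0, 0, 0, 90], [0, 0, 0, 0.0008, 0.0037, 0.03, 90], [0, 0, 0, 0, 0, 0.03, 90], [0, 0, 0, 0, 0, 0.025, 90], [0, 0, 0, 0, 0, 0.015, 90], [0, 0, 0, 0, 0, 0, 90], [0, 0, 0, 0, 0, 0, 200], [0, 0, 0, 0, 0, 0, 200], [0, 0, 0, 0, 0, 0, 200], [0, 0, 0, 0, 0, 0, 200]],
  ],
)

```text
t: 12.88
tool_pos: [0.5089, 0.1031, 0.1938]
tool_rot: [-0.306, 0.952, -0.0, 0.001]
force: [-0.6, -0.1, 6.5]
grip_width: 0.039
```

>>> servo_tool(
  rows=[
    [[0, 0, 0, 0, 0, 0, 200], [0, 0, 0, 0, 0, -0.02, 200], [0, 0, 0, 0, 0, -0.05, 200], [0, 0, 0, 0, 0, -0.05, 200], [0, 0, 0, 0, 0, -0.05, 200], [0, 0, 0, 0, 0, 0, 200], [0, 0, 0, 0, 0, 0, 200]],
  ],
)

```text
t: 13.75
tool_pos: [0.5079, 0.1031, 0.3622]
tool_rot: [-0.306, 0.952, 0.0, -0.0]
force: [0.2, 0.7, -1.3]
grip_width: 0.0391
```

```bash
python3 - <<'E'
from h import *
o=get_obs();print(o['t'],o['tool_pos'],o['tool_rot'],o['grip_width'],o['force'],o['qpos'])
snap('wrist','grip_new.png')
a=[cv2.resize(cv2.imread(f'pics/{n}.png')[190:285,180:320],(560,380),interpolation=cv2.INTER_NEAREST)[:290] for n in('grip_old','grip_new')]
cv2.imwrite('pics/cmp.png',np.vstack(a))
# face edge profile at centre column
for n in('grip_old','tray1','grip_new'):
    g=cv2.imread(f'pics/{n}.png'); print(n,g[200:250,249].max(1).tolist())
t=snap('top','top2.png')
E
```

```text
13.75 [0.50791048 0.10308137 0.36217868] [-3.06373146e-01  9.51911443e-01  7.91466669e-05 -3.05763496e-04] 0.03908457841442874 [ 0.19499509  0.72810804 -1.31343674] [ 4.79869731e-02 -4.08763319e-04  1.84796432e+00 -6.63352553e-06
  1.29466875e+00 -2.14556879e+00]
grip_old [181, 181, 181, 182, 178, 160, 130, 108, 103, 103, 103, 104, 104, 104, 104, 104, 104, 104, 124, 154, 149, 121, 103, 112, 151, 191, 206, 206, 205, 205, 205, 204, 204, 205, 204, 204, 205, 204, 204, 204, 204, 204, 204, 204, 204, 205, 205, 203, 204, 204]
tray1 [173, 172, 172, 174, 172, 159, 138, 125, 124, 125, 126, 126, 125, 124, 121, 117, 111, 108, 125, 153, 149, 121, 104, 112, 151, 191, 206, 205, 205, 204, 204, 204, 205, 204, 203, 209, 229, 242, 247, 247, 239, 225, 206, 204, 204, 204, 204, 204, 204, 204]
grip_new [245, 245, 245, 245, 245, 245, 246, 249, 241, 155, 50, 4, 6, 7, 5, 8, 7, 6, 6, 6, 7, 6, 7, 6, 7, 6, 7, 8, 11, 13, 11, 12, 11, 10, 11, 13, 11, 11, 12, 11, 12, 10, 11, 11, 11, 11, 11, 11, 11, 10]
```

View pics/cmp.png

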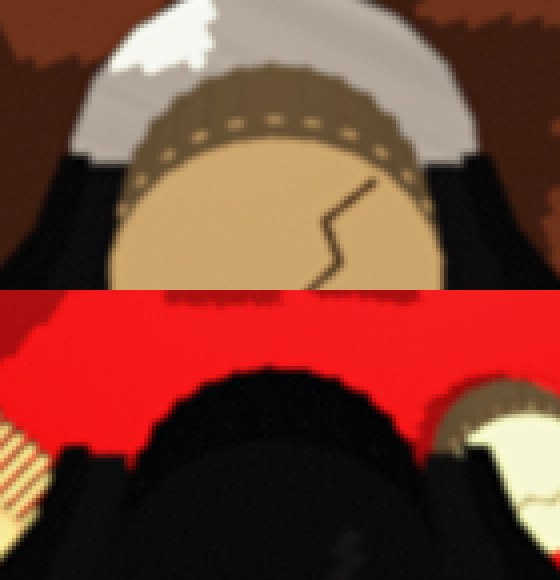

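The crop shows the old knob above and the new one below. The new knob sits about 3.4 px lower, which is 1.6 mm towards tool −x, so I'll compensate at the spindle. Next I'll turn 57.5° and carry the knob over.

>>> servo_tool(
  rows=[
    [[0, 0, 9.5, 0, 0, 0, 200], [0, 0, 9.6, 0, 0, 0, 200], [0, 0, 9.6, 0, 0, 0, 200], [0, 0, 9.6, 0, 0, 0, 200], [0, 0, 9.6, 0, 0, 0, 200], [0, 0, 9.6, 0, 0, 0, 200], [0, 0, 0, 0, 0, 0, 200]],
  ],
)

```text
t: 14.72
tool_pos: [0.5078, 0.103, 0.361]
tool_rot: [0.189, 0.982, -0.0, -0.002]
force: [0.3, 0.3, -1.0]
grip_width: 0.0394
```

>>> servo_tool(
  rows=[
    [[0, 0, 0, -0.0255, -0.0419, 0, 200], [0, 0, 0, -0.0255, -0.0419, 0, 200], [0, 0, 0, -0.0255, -0.0419, 0, 200], [0, 0, 0, -0.0255, -0.0419, 0, 200], [0, 0, 0, -0.0255, -0.0419, 0, 200], [0, 0, 0, -0.0255, -0.0419, 0, 200], [0, 0, 0, -0.0255, -0.0419, 0, 200], [0, 0, 0, 0, 0, 0, 200], [0, 0, 0, 0, 0, 0, 200]],
  ],
)

```text
t: 15.85
tool_pos: [0.5646, -0.2353, 0.3615]
tool_rot: [0.189, 0.982, 0.001, -0.001]
force: [0.5, -0.0, 0.6]
grip_width: 0.0394
```

```bash
python3 - <<'E'
from h import *
o=get_obs();print(o['t'],o['tool_pos'],o['tool_rot'],o['grip_width'],o['force'],o['qpos'])
im,K,P=snap('wrist','pre.png'); print(proj(K,P,(.566,-.2365,.118)),proj(K,P,(.566,-.2365,.131)))
a=cv2.imread('pics/pre.png');s,_,_=snap('side','pre_side.png')
b=cv2.imread('pics/pre_side.png')
cv2.imwrite('pics/preb.png',np.hstack([cv2.resize(a[140:300,150:350],(500,400)),cv2.resize(b[220:340,220:310],(300,400))]))
E
```

```text
15.85 [ 0.56463308 -0.23530513  0.36152514] [ 1.88514749e-01  9.82069578e-01  6.11532993e-04 -1.07657153e-03] 0.03936781671514182 [ 0.53528328 -0.00585381  0.63411323] [-5.23822565e-01  2.22592975e-01  1.60649134e+00  4.64317687e-04
  1.31494355e+00 -1.71543753e+00]
[245.49181401 209.3785569 ] [245.35293376 215.93714251]
```

View pics/preb.png

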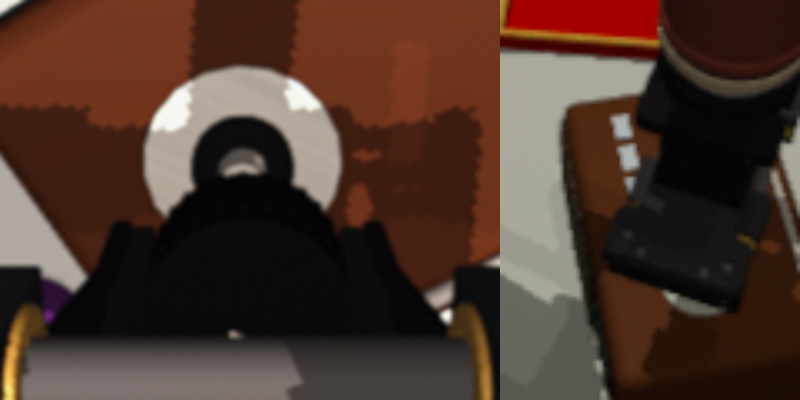

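The pre-insertion view shows the plate and collar (x≈247 px) lined up with the knob's centre, and the start of its pointer shows just left of centre. Now I'll lower in steps.

>>> servo_tool(
  rows=[
    [[0, 0, 0, 0.0002, -0.0006, 0.02, 200], [0, 0, 0, 0, 0, 0.014, 200], [0, 0, 0, 0, 0, 0.004, 200], [0, 0, 0, 0, 0, 0, 200], [0, 0, 0, 0, 0, 0, 200]],
  ],
)

```text
t: 16.58
tool_pos: [0.5648, -0.2361, 0.3253]
tool_rot: [0.189, 0.982, -0.0, 0.0]
force: [-0.4, 0.1, -0.3]
grip_width: 0.039
```

>>> servo_tool(
  rows=[
    [[0, 0, 0, 0, 0, 0.002, 200], [0, 0, 0, 0, 0, 0.001, 200], [0, 0, 0, 0, 0, 0, 200]],
  ],
)

```text
t: 16.95
tool_pos: [0.5646, -0.236, 0.3217]
tool_rot: [0.189, 0.982, 0.0, -0.0]
force: [-0.0, -0.3, -0.7]
grip_width: 0.0389
```

>>> servo_tool(
  rows=[
    [[0, 0, 0, 0, 0, 0.001, 200], [0, 0, 0, 0, 0, 0.001, 200], [0, 0, 0, 0, 0, 0, 200]],
  ],
)

```text
t: 17.32
tool_pos: [0.5645, -0.236, 0.3196]
tool_rot: [0.189, 0.982, 0.0, -0.0]
force: [-0.0, -0.4, 0.4]
grip_width: 0.0389
```

>>> servo_tool(
  rows=[
    [[0, 0, 0, 0, 0, 0.001, 200], [0, 0, 0, 0, 0, 0.001, 200], [0, 0, 0, 0, 0, 0, 200]],
  ],
)

```text
t: 17.7
tool_pos: [0.5645, -0.236, 0.3176]
tool_rot: [0.189, 0.982, 0.0, -0.0]
force: [-0.8, 0.1, 0.3]
grip_width: 0.0385
```

>>> servo_tool(
  rows=[
    [[0, 0, 0, 0, 0, 0.001, 200], [0, 0, 0, 0, 0, 0.001, 200], [0, 0, 0, 0, 0, 0, 200]],
  ],
)

```text
t: 18.08
tool_pos: [0.5645, -0.2361, 0.3156]
tool_rot: [0.189, 0.982, -0.0, -0.0]
force: [-1.4, -0.1, -0.6]
grip_width: 0.0389
```

>>> servo_tool(
  rows=[
    [[0, 0, 0, 0, 0, 0.001, 200], [0, 0, 0, 0, 0, 0.001, 200], [0, 0, 0, 0, 0, 0, 200]],
  ],
)

```text
t: 18.45
tool_pos: [0.5646, -0.2363, 0.3139]
tool_rot: [0.189, 0.982, -0.0, 0.0]
force: [-1.3, -2.5, 0.7]
grip_width: 0.0391
```

>>> servo_tool(
  rows=[
    [[0, 0, 0, 0, 0, 0.001, 200], [0, 0, 0, 0, 0, 0.001, 200], [0, 0, 0, 0, 0, 0, 200]],
  ],
)

```text
t: 18.82
tool_pos: [0.5646, -0.2363, 0.3121]
tool_rot: [0.189, 0.982, -0.0, 0.0]
force: [-1.7, -2.6, 4.6]
grip_width: 0.0391
```

>>> servo_tool(
  rows=[
    [[0, 0, 0, 0, 0, 0.001, 200], [0, 0, 0, 0, 0, 0.001, 200], [0, 0, 0, 0, 0, 0.001, 200], [0, 0, 0, 0, 0, 0, 200]],
  ],
)

```text
t: 19.32
tool_pos: [0.5647, -0.2363, 0.3094]
tool_rot: [0.189, 0.982, -0.0, 0.0]
force: [-2.8, -1.8, 6.0]
grip_width: 0.0386
```

>>> servo_tool(
  rows=[
    [[0, 0, 0, 0, 0, 0.001, 200], [0, 0, 0, 0, 0, 0.001, 200], [0, 0, 0, 0, 0, 0.001, 200], [0, 0, 0, 0, 0, 0, 200]],
  ],
)

```text
t: 19.82
tool_pos: [0.5647, -0.2364, 0.3066]
tool_rot: [0.189, 0.982, -0.0, 0.0]
force: [-3.6, -1.9, 7.1]
grip_width: 0.039
```

>>> servo_tool(
  rows=[
    [[0, 0, 0, 0, 0, 0.001, 200], [0, 0, 0, 0, 0, 0.001, 200], [0, 0, 0, 0, 0, 0, 200]],
  ],
)

```text
t: 20.2
tool_pos: [0.5646, -0.2364, 0.3045]
tool_rot: [0.189, 0.982, -0.0, 0.0]
force: [-4.6, -1.8, 7.7]
grip_width: 0.0388
```

>>> servo_tool(
  rows=[
    [[0, 0, 0, 0, 0, 0.001, 200], [0, 0, 0, 0, 0, 0.001, 200], [0, 0, 0, 0, 0, 0, 200]],
  ],
)

```text
t: 20.58
tool_pos: [0.5646, -0.2363, 0.3025]
tool_rot: [0.189, 0.982, -0.0, 0.0]
force: [-3.9, -1.9, 7.7]
grip_width: 0.0393
```

>>> servo_tool(
  rows=[
    [[0, 0, 0, 0, 0, 0.001, 200], [0, 0, 0, 0, 0, 0.001, 200], [0, 0, 0, 0, 0, 0, 200]],
  ],
)

```text
t: 20.95
tool_pos: [0.5647, -0.2364, 0.3022]
tool_rot: [0.189, 0.982, -0.001, 0.0]
force: [-8.2, -1.2, 16.2]
grip_width: 0.0389
```

>>> servo_tool(
  rows=[
    [[0, 0, 0, 0, 0, 0.001, 200], [0, 0, 0, 0, 0, 0, 200], [0, 0, 0, 0, 0, 0, 200]],
  ],
)

```text
t: 21.32
tool_pos: [0.5647, -0.2364, 0.3021]
tool_rot: [0.189, 0.982, -0.001, 0.001]
force: [-9.0, 0.5, 20.4]
grip_width: 0.0394
```

```bash
python3 - <<'E'
from h import *
o=get_obs();print(o['t'],o['tool_pos'],o['tool_rot'],o['grip_width'],o['force'],o['torque'])
snap('wrist','end.png');snap('top','end_top.png')
a=cv2.imread('pics/end.png')
print(a[190:240,249].max(1).tolist())
b=cv2.imread('pics/end_top.png')
cv2.imwrite('pics/endb.png',np.hstack([cv2.resize(a[150:300,150:350],(400,300)),cv2.resize(b[140:250,165:295],(355,300))]))
E
```

```text
21.325 [ 0.56470635 -0.23637444  0.3020697 ] [ 1.89178018e-01  9.81942475e-01 -6.15505087e-04  5.23691891e-04] 0.039357543529317196 [-8.95138181  0.46110002 20.38358462] [ 0.06587672  1.78486041 -0.05550655]
[168, 179, 176, 173, 173, 172, 173, 175, 176, 177, 179, 179, 180, 181, 181, 181, 183, 167, 115, 48, 11, 5, 5, 6, 5, 7, 6, 6, 6, 3, 4, 6, 7, 7, 7, 8, 5, 6, 9, 14, 11, 11, 12, 13, 12, 12, 11, 9, 11, 12]
```

View pics/endb.png

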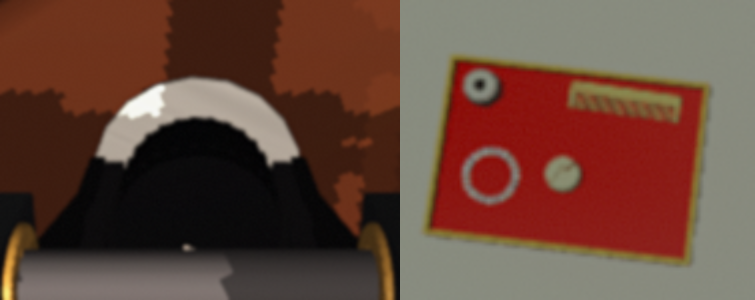

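The last view shows the black knob down over the collar and the old knob standing on bare tray floor. The bangle, comb and stopper look undisturbed. Handing in with the push held.

```bash
python3 -c "
from cell import *
print(job_done())"
```

```text
the job is handed in; nothing more can be done
None
```

I pulled the cracked cream knob straight up off the spindle and set it down on the bare middle of the tray. I then turned the new black knob to the spindle's flat, pushed it home and kept it pressed; the job went in at about 21.4 s with it still held down.

**Press depth:** the tool stopped at z = 0.3021 m, against about 0.3023 m expected for home plus full press. The vertical force rose from about 8 N to 20 N at that stop, so the spindle is against its end.

**Pictures:** the last ones show the collar covered by the knob, the knob barely shifted in the grip, and the cream knob standing on the tray. The bangle, comb and stopper look undisturbed. I did not check the jug in the final pictures.

**What disagreed:**
- **Spindle position:** my camera estimate of it, taken while the arm was still settling, was about 3 to 4 mm off the gripped position. I used the gripped position.
- **Side force:** about 9 N remained at the end, so the fit may be slightly off centre.
- **Final angle:** I did not see the black knob's pointer fully once it was on. I judged the angle from the earlier views and from the knob sliding on with no more than about 8 N.

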